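# Scoop the chestnuts into the sample bowl

## Robot

A 7-joint arm with a two-finger parallel gripper is mounted at the origin on the work surface. World frame = base frame: x ahead of the robot, y to its left, z up, the work surface at z = 0. Lengths are in m, angles in rad, forces in N, time in s.
With the tool pointing down it reaches from about 0.425 to 0.875 m from the base axis. Payload 4.7 kg.
Tool frame: the origin (TCP) lies at the very end of the fingers, on their centre line; the grasp point (between the pads) lies 19 mm behind it; z points along the fingers, y is the line along which they close (so a half turn about z gives the same grasp; the last joint's range is limited). The gripper opens to 85 mm and grips with 20 to 120 N. Pads are 22 mm wide; open, the fingers measure 114 mm over their backs; the gripper's body (76 mm by 85 mm) begins 54 mm behind the grasp point. The pads swing forward as they close: fully open they stand 13 mm farther back than shut.
Start: joints at [-1.309, 0.321, -0.07, 1.45, 0.023, 1.371, -0.057], TCP at [0.159, 0.63, 0.231] pointing down, gripper open.
Joint ranges: [-2.86, 2.86], [-0.3, 2.09], [-1.38, 1.24], [0.06, 2.45], [-1.56, 4.7], [0.09, 2.05], [-2.69, 2.69]. Speed limits (rad/s): [2.57, 2.57, 3.14, 3.14, 3.14, 3.14, 3.14].

## Interface

Orientations are given as a rotation vector (axis times angle).
In Python, from rig import arm gives the robot as it stands. The module is installed in compiled form; this text tells all that it offers.
- The arm moves only by the shell command python3 -m crank 'ROWS'. ROWS is JSON, a list of rows, each a list of 7 numbers: the shift along the tool's x, y, z in m, then the turn, a rotation vector about the tool's x, y, z in degrees, then the finger opening in m, from 0 to 0.0854. A call has 1 to 20 rows; each row is the pose to reach, as a shift and turn from the pose commanded when the call began, along the tool's axes at that moment; what a row does not reach only later rows make up. A row lasts 1/10 s, in which the tool goes at most 50 mm and 8.59 degrees, less where a joint would pass 70% of its speed; a pose out of reach is approached as far as the arm can. A call with a gripper value outside its range is refused whole. The fingers move at their own pace and stop on an object; the grip force is fixed at half the most. Time passes only in rows, so rows that repeat a pose let the fingers close. It gives the time, the measured TCP pose, the force, the opening and the grip force at its end, in the units of the state.
- arm.get_obs(): the state, without advancing time (a new reading comes with each control period).
- arm.grab_frame(name): name is "scene" or "top"; returns the picture (420x560x3 uint8, red, green, blue); there is no depth.
- arm.camera_info(name): a dict with "intrinsics" (3x3 intrinsics, pixels), "position" and "attitude" of the camera in the world. Camera axes: x right, y up, looking along -z (the intrinsics and any distortion apply to the point x, -y, -z); pixel columns grow to the right and rows downward; lengths in m; the calibration is good to about 2 mm. A picture is of the moment at which its call begins. camera_info takes no time and is no camera call.
- arm.finish_job(): hands the job in; it is judged then, once.
The state is a dict: "t": time; "q": joint angles; "dq": joint speeds; "joint_efforts": joint torques, N m; "position": TCP position; "orientation": TCP orientation; "wrist_force": force on the tool from outside, world axes, zero at the start; "moment": the same for the moment, N m; "grip_width": finger opening in m; "grip_force": force on a finger pad.
Only numpy, scipy, OpenCV 4.12 (cv2) and the standard library are available. Lean on these libraries where they do the work, as an engineer would, in place of code of your own. Each camera call takes 0.05 s, during which the arm holds its last target. There are 200 camera calls.

## Task

Take the aluminium scoop by its handle, push it along the white sorting tray against the steep end board so that all three chestnuts come up together in one scoopful, and tip them into the deep white bowl with the beaded rim (not the shallow square dish or the flat clear dishes) without upsetting the bowl or shoving it aside. Then stand the empty scoop back on its flat bottom on the floor of the sorting tray and let go.

Things in the scene. Friction and masses are not known exactly. Their poses are not given: they have to be found in the camera images.
- scoop_grip (a point): centre of the grip on the scoop's black handle (bar 22 mm wide, 18 high, x -40 to +50), 45 mm above its flat underside; x points back along the handle away from the mouth, z up. Aluminium scoop, 100 g, 100 mm wide (94 inside). Front lip at x = -120, back wall at -40 (53 high), sides 20 to 36 high. Behind the lip an 8 mm ramp to a 4 mm sill keeps pieces in; floor 2 mm thick. Empties when tipped 45 degrees or more
- nut1_center (a point): one of three like chestnuts, smooth, brown, 26 mm across and 23.5 mm tall, almost round with a small flat foot, 12 g, loose on the tray floor in a rough row between the scoop's mouth and the tray's steep end board; this point is its centre. Slides or rolls when pushed
- nut2_center (a point): one of three like chestnuts, smooth, brown, 26 mm across and 23.5 mm tall, almost round with a small flat foot, 12 g, loose on the tray floor in a rough row between the scoop's mouth and the tray's steep end board; this point is its centre. Slides or rolls when pushed
- nut3_center (a point): one of three like chestnuts, smooth, brown, 26 mm across and 23.5 mm tall, almost round with a small flat foot, 12 g, loose on the tray floor in a rough row between the scoop's mouth and the tray's steep end board; this point is its centre. Slides or rolls when pushed
- bowl: round white ceramic bowl with a beaded rim, loose, 350 g, 136 mm across the rim (inside 128 mm), 59 mm tall with the beads, inner floor 6 mm up; origin at the centre of its underside, z up. It stands on the bench on either side of the tray; a shallow white square dish stands on the other side
- tray: fixed white sorting tray in a wood frame, x -153 to 170, y -133 to 133 mm; origin on its underside, z up. Floor top 4 mm up, from x = -130 to 160; inner width 246; rims 18. At the -x end, near the robot, a board rises steeply and outwards at 82 degrees from its foot at x = -130 to 57 mm high. The scoop's mouth faces it. A small dish and tweezers lie over 70 mm from the tray's centre line

How it is judged:
By the outcome, as a careful person would: the job done as asked, in the order asked, and still so for the second after the job is handed in, with the robot touching nothing.
It also fails if it takes over 56 s, if anything falls off the work surface, if the arm or the gripper's body presses on something with over 40 N, if the wrist force passes 120 N, or if a joint passes its speed limit or range.

## Working session

There is one attempt and no reset: what is moved stays moved. The work goes in short steps, Python scripts to look and compute and a shell command to move; the robot and the scene stay as the last step left them, time stands still between calls to the robot, and variables do not carry over. Pictures are saved under pics/ and viewed, at most 10 in all, crops included, and the job is handed in when it is done.

```bash
mkdir -p pics; python3 - <<'E'
from rig import arm
import cv2,json
for n in("scene","top"):
    f=arm.grab_frame(n); cv2.imwrite(f"pics/{n}0.png",f[:,:,::-1])
    print(n,{k:(v.tolist() if hasattr(v,'tolist') else v) for k,v in arm.camera_info(n).items()})
o=arm.get_obs(); print({k:o[k] for k in("t","position","orientation","wrist_force","grip_width")})
E
```

```text
scene {'intrinsics': [[535.725688608519, 0.0, 278.00068011748476], [0.0, 535.725688608519, 211.69326178935916], [0.0, 0.0, 1.0]], 'position': [1.4146761556626575, 0.5825136230589492, 0.9198804220085836], 'attitude': [0.4966877967529102, 0.9317545585143948, 2.0478305559061893]}
top {'intrinsics': [[423.3121734106634, 0.0, 277.72200276942414], [0.0, 423.3121734106634, 215.6621963064582], [0.0, 0.0, 1.0]], 'position': [0.48924591757529895, 0.017080009779651312, 0.9519395695791671], 'attitude': [0.04996876747952427, -0.0850650593393231, -1.5522558216192317]}
{'t': 0.1, 'position': array([0.15934305, 0.62967301, 0.23032506]), 'orientation': array([-3.88198269e-01, -3.11735797e+00,  2.68516876e-03]), 'wrist_force': array([ 0.25694177,  0.46139637, -0.92172879]), 'grip_width': 0.08572363750458653}
```

View pics/scene0.png

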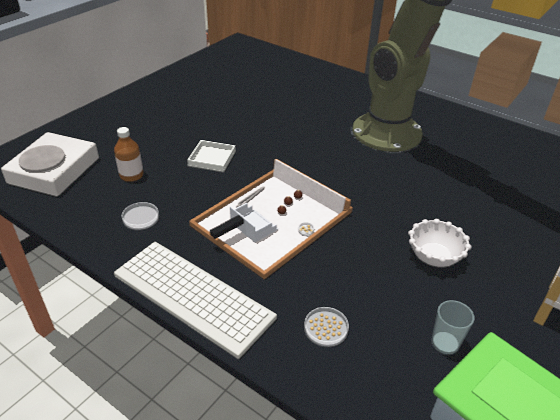

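View pics/top0.png

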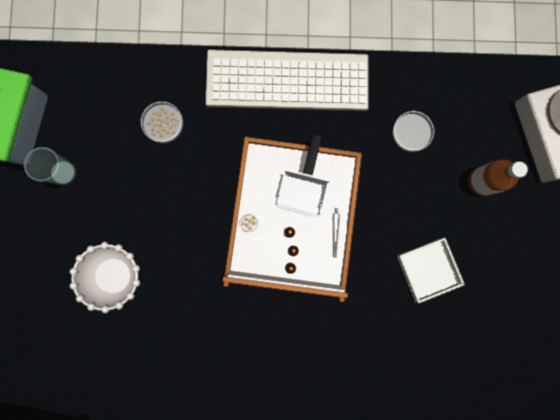

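Top view (up = +x, right = −y): the tray spans about (227–360, 138–298), the nuts are at (290,232), (293,251) and (291,268), the scoop body is at (302,193) with its handle to (316,140), and the bowl is at (105,277). In the scene view the handle runs (212,232)–(243,218). Next I'll measure these, with enlarged crops.

```bash
cat > h.py <<'E'
import numpy as np, cv2
from scipy.spatial.transform import Rotation as R
from rig import arm
def cam(n):
    c=arm.camera_info(n); return np.array(c["intrinsics"]),np.array(c["position"]),R.from_rotvec(c["attitude"]).as_matrix()
def ray(n,uv):
    K,p,A=cam(n); d=np.linalg.inv(K)@[uv[0],uv[1],1]; return p,A@(d*[1,-1,-1])
def onz(n,uv,z):
    p,d=ray(n,uv); return p+d*(z-p[2])/d[2]
def proj(n,P):
    K,p,A=cam(n); c=(A.T@(np.array(P)-p))*[1,-1,-1]; q=K@c; return q[:2]/q[2]
def tri(uvt,uvs):
    p,d=ray("top",uvt);q,e=ray("scene",uvs)
    s=np.linalg.lstsq(np.c_[d,-e],q-p,rcond=None)[0]; a,b=p+d*s[0],q+e*s[1]; return (a+b)/2,np.linalg.norm(a-b)
def blobs(m,amin):
    n,_,st,c=cv2.connectedComponentsWithStats(m.astype(np.uint8)); return [(c[i].round(1).tolist(),int(st[i,4])) for i in range(1,n) if st[i,4]>=amin]
E
python3 - <<'E'
from h import *
T=cv2.imread("pics/top0.png");S=cv2.imread("pics/scene0.png")
cv2.imwrite("pics/ct.png",cv2.resize(T[130:305,220:370],None,fx=3.4,fy=3.4,interpolation=cv2.INTER_CUBIC))
cv2.imwrite("pics/cs.png",cv2.resize(S[155:275,185:360],None,fx=4.5,fy=4.5,interpolation=cv2.INTER_CUBIC))
for n,I in(("top",T),("scene",S)):
    h=cv2.cvtColor(I,cv2.COLOR_BGR2HSV).astype(int); b,g,r=[I[...,i].astype(int) for i in range(3)]
    nut=(r<110)&(r>b+15)&(h[...,1]>90)
    print(n,"nut",[x for x in blobs(nut,8) if 185<x[0][0]<360 and 150<x[0][1]<300])
    wood=((r>110)&(r-b>50)&(h[...,0]<18)).astype(np.uint8); wood[:, :180]=0; wood[:,375:]=0; wood[:120]=0; wood[310:]=0
    c=np.argwhere(wood)[:,::-1].astype(np.float32); print("wood",len(c)); q=cv2.boxPoints(cv2.minAreaRect(c)); print(q.round(1).tolist())
    w=(b>90)&(g>90)&(r>90); print("white",[x for x in blobs(w,300) if x[0][1]>50])
E
```

```text
top nut [([249.7, 192.2], 272), ([340.1, 150.2], 61), ([334.5, 153.5], 14), ([349.5, 155.6], 14), ([289.0, 232.0], 55), ([351.4, 238.5], 14), ([292.9, 250.6], 52), ([342.6, 283.4], 89), ([290.1, 267.9], 57), ([242.0, 284.0], 21), ([282.0, 289.5], 13)]
wood 2238
[[222.0, 284.70001220703125], [242.10000610351562, 136.1999969482422], [366.20001220703125, 153.10000610351562], [346.1000061035156, 301.6000061035156]]
white [([286.7, 79.4], 9028), ([547.9, 123.1], 1665), ([161.5, 121.8], 1297), ([412.6, 131.1], 1248), ([292.1, 218.2], 14531), ([62.2, 172.0], 388), ([430.8, 270.2], 2597), ([104.2, 277.0], 3702)]
scene nut [([234.2, 197.8], 219), ([297.8, 194.0], 46), ([287.9, 200.7], 43), ([274.8, 243.8], 681), ([281.5, 209.8], 48)]
wood 1077
[[188.39999389648438, 220.89999389648438], [305.70001220703125, 137.0], [357.20001220703125, 209.10000610351562], [239.8000030517578, 293.0]]
white [([91.9, 57.3], 17415), ([50.3, 163.1], 3851), ([211.1, 155.3], 1096), ([129.3, 166.5], 376), ([276.7, 216.3], 7843), ([139.8, 215.3], 820), ([438.6, 242.0], 2234), ([196.7, 298.0], 8206), ([104.4, 358.6], 26917), ([449.8, 331.0], 965), ([326.0, 326.0], 1366), ([501.5, 384.6], 7165), ([444.1, 411.9], 397)]
```

View pics/ct.png

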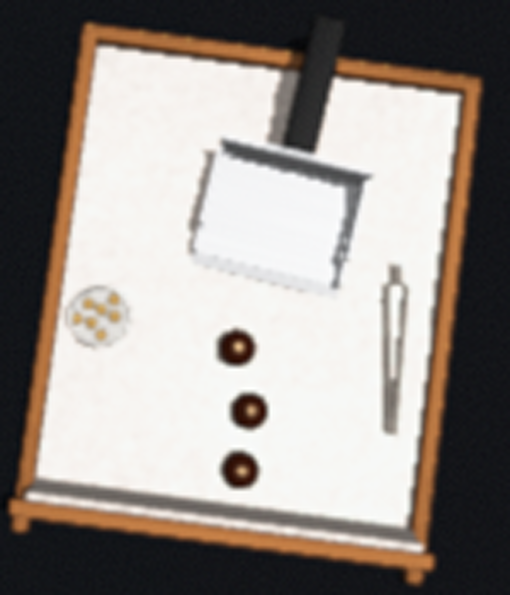

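View pics/cs.png

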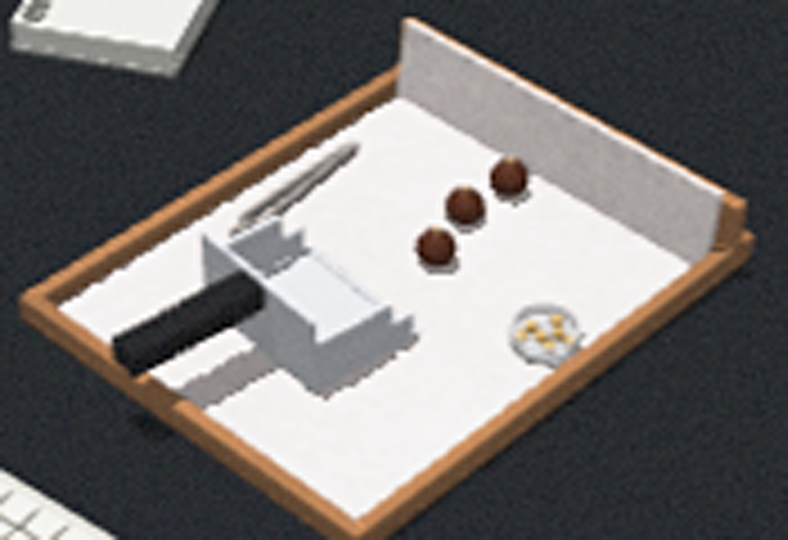

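The crops show the handle top from (330,19) to (302,150) in the top crop, the back wall top from (222,142) to (370,178), the lip from (193,260) to (334,290), and the nuts in a row running towards the board. The tweezers (395,350) and small dish (97,317) sit off to the sides.

```bash
python3 - <<'E'
from h import *
t=lambda x,y:(220+x/3.4,130+y/3.4); s=lambda x,y:(185+x/4.5,155+y/4.5)
np.set_printoptions(precision=4,suppress=True)
for nm,p,z in(("hback",(330,19),.058),("hfront",(302,150),.058),("wallL",(222,142),.057),("wallR",(370,178),.057),("lipL",(193,260),.010),("lipR",(334,290),.010),
  ("trayFL",(85,25),.018),("trayFR",(480,80),.018),("floorFL",(97,45),.004),("floorFR",(463,95),.004),("boardtopL",(25,485),.057),("boardtopR",(425,545),.057)):
    print(nm,onz("top",t(*p),z))
for nm,p,z in(("trayFR",(22,300),.018),("trayFL",(357,535),.018),("boardfootR",(402,97),.004),("boardfootL",(690,262),.004),("hback",(128,345),.050),("wallR top",(203,237),.057),("wallL top",(315,335),.057),("bodyBL bottom",(325,395),.004),("lipL",(415,340),.006)):
    print("S",nm,onz("scene",s(*p),z))
for a,b in(((289,232),(281.5,209.8)),((292.9,250.6),(287.9,200.7)),((290.1,267.9),(297.8,194))):
    print("nut",tri(a,b), onz("top",a,.0158))
# bowl: ellipse of white blob hull (rim z .055), both views
for n,c in(("top",(104,277)),("scene",(438,242))):
    I=cv2.imread(f"pics/{n}0.png"); m=(I.min(2)>90).astype(np.uint8)
    L,lab,st,_=cv2.connectedComponentsWithStats(m); k=lab[c[1],c[0]]
    pts=np.argwhere(lab==k)[:,::-1]; h=cv2.convexHull(pts.astype(np.float32))
    if n=="top":
        P=np.array([onz(n,p[0],.055)[:2] for p in h],np.float32); print("bowl",cv2.minEnclosingCircle(P))
    else:
        P=np.array([onz(n,p[0],.055)[:2] for p in h],np.float32); print("bowlS",P.min(0),P.max(0))
E
```

```text
hback [ 0.7418 -0.0844  0.058 ]
hfront [ 0.6572 -0.0675  0.058 ]
wallL [ 0.6614 -0.017   0.057 ]
wallR [ 0.6404 -0.1107  0.057 ]
lipL [ 0.5914 -0.0009  0.01  ]
lipR [ 0.5733 -0.0941  0.01  ]
trayFL [0.7453 0.0732 0.018 ]
trayFR [ 0.7141 -0.189   0.018 ]
floorFL [0.7357 0.0657 0.004 ]
floorFR [ 0.707  -0.1806  0.004 ]
boardtopL [0.4451 0.1011 0.057 ]
boardtopR [ 0.4122 -0.1461  0.057 ]
S trayFR [ 0.7202 -0.1817  0.018 ]
S trayFL [0.7483 0.0762 0.018 ]
S boardfootR [ 0.4219 -0.1373  0.004 ]
S boardfootL [0.4479 0.0918 0.004 ]
S hback [ 0.737  -0.0854  0.05  ]
S wallR top [ 0.6509 -0.1058  0.057 ]
S wallL top [ 0.6765 -0.0068  0.057 ]
S bodyBL bottom [ 0.666  -0.0086  0.004 ]
S lipL [0.602  0.0054 0.006 ]
nut (array([ 0.535 , -0.0295,  0.0115]), np.float64(0.00107308170192161)) [ 0.5345 -0.0288  0.0158]
nut (array([ 0.4937, -0.0385,  0.0111]), np.float64(0.0005799112806331405)) [ 0.4936 -0.038   0.0158]
nut (array([ 0.4556, -0.0328,  0.0127]), np.float64(0.0005748130904954861)) [ 0.4556 -0.0323  0.0158]
bowl ((0.43257683515548706, 0.3565109372138977), 0.07401867210865021)
bowlS [0.3604 0.2851] [0.5272 0.4302]
```

```bash
cat >> h.py <<'E'
def pose(az,tilt=0,roll=0):  # az: azimuth (deg) of scoop x (handle) axis; tilt>0 = mouth down
    a=np.radians(az); B=np.c_[[-np.cos(a),-np.sin(a),0],[-np.sin(a),np.cos(a),0],[0,0,-1]]
    return R.from_matrix(B)*R.from_rotvec([0,-tilt,0],degrees=True)
def delta(p,az,tilt=0):
    o=arm.get_obs(); Rc=R.from_rotvec(o["orientation"]); 
    print("row",(Rc.inv().apply(np.array(p)-o["position"])).round(4).tolist(),(Rc.inv()*pose(az,tilt)).as_rotvec(degrees=True).round(2).tolist())
E
python3 -m crank '[[0,0,0,-55,0,0,0.06],[0,0,0,-55,0,0,0.06],[0,0,0,-55,0,0,0.06],[0,0,0,-55,0,0,0.06],[0,0,0,-55,0,0,0.06],[0,0,0,-55,0,0,0.06],[0,0,0,-55,0,0,0.06]]'
python3 - <<'E'
from h import *
o=arm.get_obs(); print(o["q"].round(3),R.from_rotvec(o["orientation"]).as_matrix()[:,2].round(3))
delta((.695,-.075,.20),-11.5)
E
```

```text
t: 0.8
position: [0.1643, 0.6227, 0.2245]
orientation: [0.348, 2.699, 1.31]
wrist_force: [0.7, -1.1, -0.9]
grip_width: 0.06
grip_force: 0.0
[-1.287 -0.169 -0.099  2.279  0.401  0.139 -0.45 ] [ 0.208  0.758 -0.618]
row [-0.6924, -0.3561, -0.4036] [51.81, 2.03, -2.97]
```

```bash
python3 -m crank '[[-0.692,-0.356,-0.404,51.8,2,-3,0.06],[-0.692,-0.356,-0.404,51.8,2,-3,0.06],[-0.692,-0.356,-0.404,51.8,2,-3,0.06],[-0.692,-0.356,-0.404,51.8,2,-3,0.06],[-0.692,-0.356,-0.404,51.8,2,-3,0.06],[-0.692,-0.356,-0.404,51.8,2,-3,0.06],[-0.692,-0.356,-0.404,51.8,2,-3,0.06],[-0.692,-0.356,-0.404,51.8,2,-3,0.06],[-0.692,-0.356,-0.404,51.8,2,-3,0.06],[-0.692,-0.356,-0.404,51.8,2,-3,0.06],[-0.692,-0.356,-0.404,51.8,2,-3,0.06],[-0.692,-0.356,-0.404,51.8,2,-3,0.06],[-0.692,-0.356,-0.404,51.8,2,-3,0.06],[-0.692,-0.356,-0.404,51.8,2,-3,0.06],[-0.692,-0.356,-0.404,51.8,2,-3,0.06],[-0.692,-0.356,-0.404,51.8,2,-3,0.06],[-0.692,-0.356,-0.404,51.8,2,-3,0.06],[-0.692,-0.356,-0.404,51.8,2,-3,0.06],[-0.692,-0.356,-0.404,51.8,2,-3,0.06],[-0.692,-0.356,-0.404,51.8,2,-3,0.06]]'
python3 - <<'E'
from h import *
delta((.695,-.075,.20),-11.5);delta((.695,-.075,.030),-11.5)
E
```

```text
t: 2.8
position: [0.6956, -0.0702, 0.2021]
orientation: [-0.318, -3.125, -0.01]
wrist_force: [0.9, 1.2, 0.0]
grip_width: 0.0601
grip_force: 0.0
row [-0.0004, -0.0048, 0.0021] [0.34, -0.07, -0.1]
row [-0.0006, -0.0058, 0.1721] [0.34, -0.07, -0.1]
```

```bash
python3 -m crank '[[0,0,0.04,0,0,0,0.06],[0,0,0.08,0,0,0,0.06],[0,0,0.11,0,0,0,0.06],[0,0,0.13,0,0,0,0.06],[0,0,0.15,0,0,0,0.06],[0,0,0.16,0,0,0,0.06],[0,0,0.168,0,0,0,0.06],[0,0,0.170,0,0,0,0.06],[0,0,0.170,0,0,0,0.06]]'
python3 - <<'E'
from h import *
f=arm.grab_frame("scene"); cv2.imwrite("pics/s1.png",cv2.resize(f[140:275,185:360,::-1],None,fx=4,fy=4,interpolation=cv2.INTER_CUBIC))
delta((.695,-.075,.030),-11.5)
E
```

```text
t: 3.7
position: [0.6967, -0.066, 0.034]
orientation: [0.31, 3.124, 0.012]
wrist_force: [-0.1, -0.9, -0.3]
grip_width: 0.06
grip_force: 0.0
row [0.0001, -0.0089, 0.0043] [0.45, 0.11, 0.15]
```

View pics/s1.png

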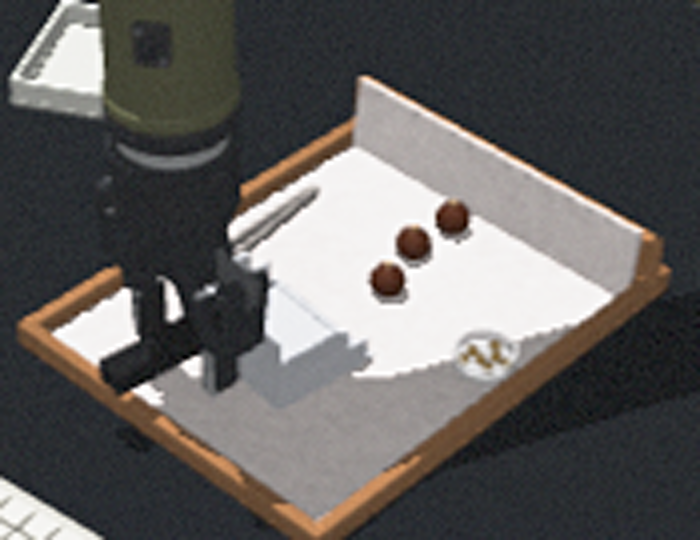

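The fingers straddle the handle: the near finger is at (220,350), the far one is behind the handle, and the nuts are undisturbed. I'll correct 9 mm sideways and close.

```bash
python3 -m crank '[[0,-0.009,0.002,0.4,0,0,0.06],[0,-0.009,0.004,0.4,0,0,0.06],[0,-0.009,0.004,0.4,0,0,0.06],[0,-0.009,0.004,0.4,0,0,0.01],[0,-0.009,0.004,0.4,0,0,0.01],[0,-0.009,0.004,0.4,0,0,0.01],[0,-0.009,0.004,0.4,0,0,0.01],[0,-0.009,0.004,0.4,0,0,0.01],[0,-0.009,0.004,0.4,0,0,0.01]]'
python3 - <<'E'
from h import *
o=arm.get_obs();print(o["position"].round(4),o["moment"].round(2)); delta((.695,-.075,.030),-11.5)
f=arm.grab_frame("top"); cv2.imwrite("pics/t1.png",cv2.resize(f[130:305,220:370,::-1],None,fx=3.4,fy=3.4,interpolation=cv2.INTER_CUBIC))
E
```

```text
t: 4.65
position: [0.6948, -0.075, 0.0295]
orientation: [0.311, 3.125, 0.001]
wrist_force: [-0.0, 1.0, 2.1]
grip_width: 0.0211
grip_force: 60.7
[ 0.6948 -0.075   0.0295] [ 0.08  0.05 -0.02]
row [-0.0002, 0.0001, -0.0005] [0.05, 0.05, 0.14]
```

View pics/t1.png

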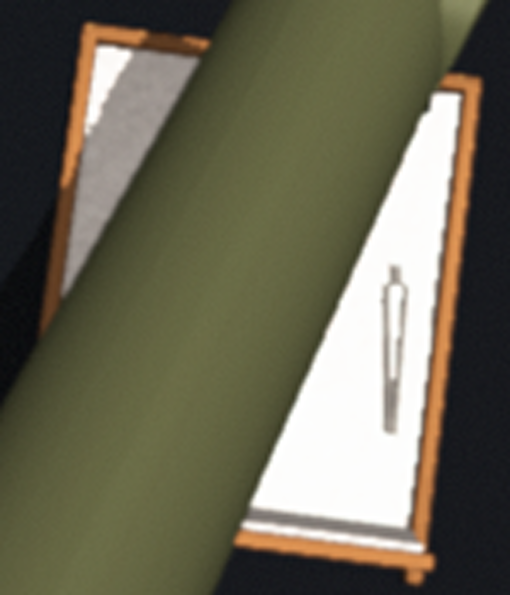

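The arm hides the scoop from the top camera, so I'll check with the scene view. The grip is firm at 21 mm and 60 N.

```bash
python3 - <<'E'
from h import *
delta((.6769,-.0530,.0295),-6.7)
E
```

```text
row [0.0219, 0.0181, 0.0] [0.05, 0.06, -4.66]
```

```bash
python3 -m crank '[[0.003,0.003,0,0,0,-0.8,0.01],[0.007,0.006,0,0,0,-1.6,0.01],[0.011,0.009,0,0,0,-2.4,0.01],[0.015,0.012,0,0,0,-3.2,0.01],[0.019,0.015,0,0,0,-4,0.01],[0.022,0.018,0,0,0,-4.7,0.01],[0.022,0.018,0,0,0,-4.7,0.01],[0.022,0.018,0,0,0,-4.7,0.01]]'
python3 - <<'E'
from h import *
delta((.6769,-.0530,.0295),-6.7); delta((.5632-.993*.01-.0005,-.0355+.00117-.004,.0295),-6.7)
E
```

```text
t: 5.5
position: [0.6764, -0.0525, 0.0294]
orientation: [0.182, 3.136, 0.002]
wrist_force: [-0.3, 0.9, 2.6]
grip_width: 0.0213
grip_force: 61.0
row [-0.0006, -0.0004, -0.0001] [0.08, 0.01, 0.05]
row [0.1244, -0.0002, -0.0002] [0.08, 0.01, 0.05]
```

```bash
python3 -m crank '[[0.005,0,0,0,0,0,0.01],[0.014,0,0,0,0,0,0.01],[0.023,0,0,0,0,0,0.01],[0.032,0,0,0,0,0,0.01],[0.041,0,0,0,0,0,0.01],[0.05,0,0,0,0,0,0.01],[0.058,0,0,0,0,0,0.01],[0.066,0,0,0,0,0,0.01],[0.074,0,0,0,0,0,0.01],[0.082,0,0,0,0,0,0.01],[0.09,0,0,0,0,0,0.01]]'
python3 - <<'E'
from h import *
f=arm.grab_frame("scene"); cv2.imwrite("pics/s2.png",cv2.resize(f[140:275,185:360,::-1],None,fx=4,fy=4,interpolation=cv2.INTER_CUBIC))
E
```

```text
t: 6.6
position: [0.5867, -0.0427, 0.0294]
orientation: [0.183, 3.135, 0.001]
wrist_force: [1.8, -0.3, 4.3]
grip_width: 0.0209
grip_force: 61.1
```

View pics/s2.png

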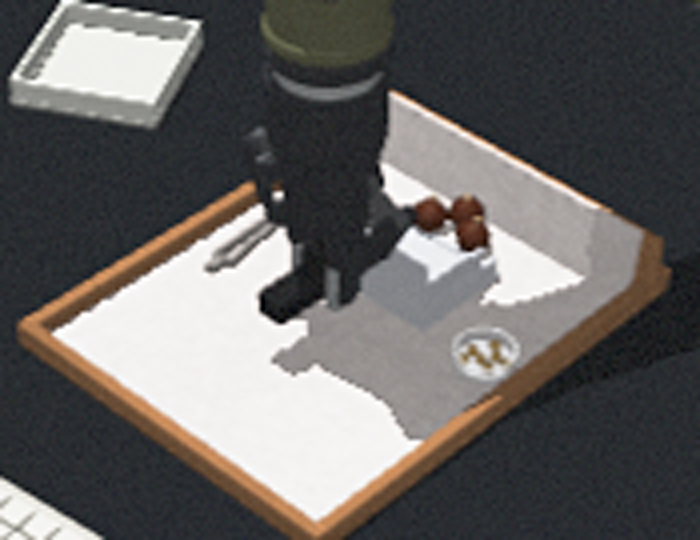

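The nuts at (428,213), (465,212) and (473,234) are bunched in front of the mouth, within its width. I'll push on to the board.

```bash
python3 -m crank '[[0.008,0,0,0,0,0,0.01],[0.016,0,0,0,0,0,0.01],[0.022,0,0,0,0,0,0.01],[0.028,0,0,0,0,0,0.01],[0.031,0,0,0,0,0,0.01]]'
python3 - <<'E'
from h import *
f=arm.grab_frame("scene"); cv2.imwrite("pics/s3.png",cv2.resize(f[140:275,185:360,::-1],None,fx=4,fy=4,interpolation=cv2.INTER_CUBIC))
o=arm.get_obs();print(((o["position"]-[.5632,-.0355,0])[:2]@np.array([.993,-.117])).round(4))
E
```

```text
t: 7.15
position: [0.5559, -0.0391, 0.0294]
orientation: [0.183, 3.135, 0.001]
wrist_force: [1.6, -0.6, 4.5]
grip_width: 0.0211
grip_force: 61.2
-0.0072
```

View pics/s3.png

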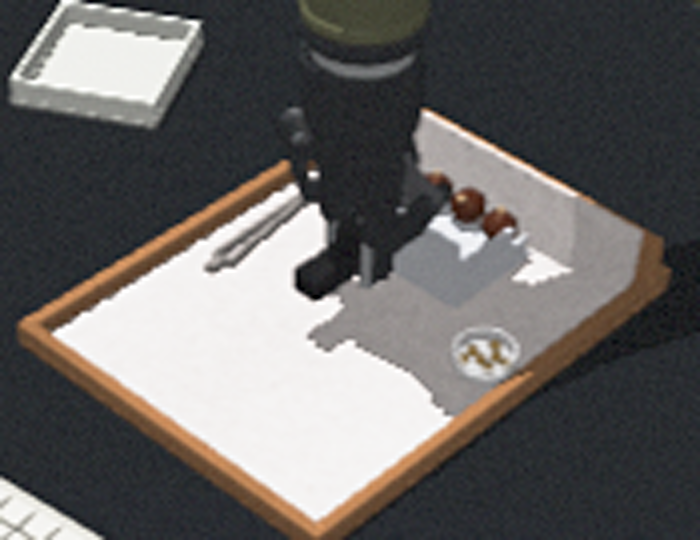

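The nuts now lie in a row along the board at (435,185), (468,205) and (500,222). A gap remains in front of the lip, so I'll push on gently until it makes contact.

```bash
python3 -m crank '[[0.003,0,0,0,0,0,0.01],[0.006,0,0,0,0,0,0.01],[0.008,0,0,0,0,0,0.01]]'
python3 -m crank '[[0.002,0,0,0,0,0,0.01],[0.004,0,0,0,0,0,0.01]]'
```

```text
t: 7.5
position: [0.5516, -0.0384, 0.0302]
orientation: [0.181, 3.129, -0.0]
wrist_force: [9.4, -0.7, 1.9]
grip_width: 0.0213
grip_force: 61.0
t: 7.7
position: [0.5511, -0.0383, 0.0316]
orientation: [0.181, 3.121, -0.001]
wrist_force: [14.8, -1.6, 3.6]
grip_width: 0.0209
grip_force: 61.0
```

```bash
cat >> h.py <<'E'
def nuts(z=.018,save=None):
    I=arm.grab_frame("scene")[:,:,::-1]
    if save: cv2.imwrite(save,I)
    h=cv2.cvtColor(I,cv2.COLOR_BGR2HSV).astype(int); b,r=I[...,0].astype(int),I[...,2].astype(int)
    m=(r<120)&(r>b+15)&(h[...,1]>90)
    for c,a in blobs(m,6):
        if 200<c[0]<500 and 140<c[1]<300 and a<100:
            P=onz("scene",c,z); d=P[:2]-[.5632,-.0355]; print("nut",c,a,P.round(3),"tray",(d@[.993,-.117]).round(4),(d@[.117,.993]).round(4))
E
python3 - <<'E'
from h import *
nuts(.018,"pics/s4f.png")
I=cv2.imread("pics/s4f.png"); cv2.imwrite("pics/s4.png",cv2.resize(I[165:230,270:340],None,fx=8,fy=8,interpolation=cv2.INTER_CUBIC))
o=arm.get_obs();print(R.from_rotvec(o["orientation"]).as_matrix()[:,2].round(3))
E
```

```text
nut [296.9, 194.3] 21 [ 0.464 -0.031  0.018] tray -0.0992 -0.0068
nut [308.7, 195.4] 26 [ 0.448 -0.003  0.018] tray -0.1179 0.0191
[ 0.015 -0.002 -1.   ]
```

View pics/s4.png

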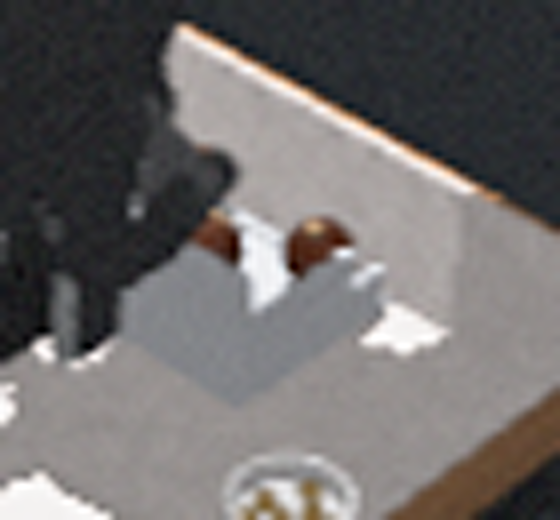

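The lip is against the board with its left corner at (375,275). One nut is well inside at (215,238) and one sits at the front left at (320,245) behind the side wall. The third is hidden by the gripper. I'll tip the mouth up along the board and lift.

```bash
python3 -m crank '[[-0.001,0,0,0,3,0,0.01],[-0.002,0,0,0,6,0,0.01],[-0.003,0,0,0,9,0,0.01],[-0.004,0,0,0,12,0,0.01],[-0.005,0,-0.002,0,15,0,0.01],[-0.006,0,-0.008,0,17,0,0.01],[-0.007,0,-0.016,0,18,0,0.01],[-0.008,0,-0.03,0,18,0,0.01],[-0.012,0,-0.05,0,18,0,0.01],[-0.016,0,-0.07,0,18,0,0.01],[-0.018,0,-0.085,0,18,0,0.01],[-0.02,0,-0.095,0,18,0,0.01],[-0.02,0,-0.1,0,18,0,0.01],[-0.02,0,-0.1,0,18,0,0.01]]'
python3 - <<'E'
from h import *
nuts(.018,"pics/s5f.png")
I=cv2.imread("pics/s5f.png"); cv2.imwrite("pics/s5.png",cv2.resize(I[120:260,230:370],None,fx=4.2,fy=4.2,interpolation=cv2.INTER_CUBIC))
o=arm.get_obs();print(R.from_rotvec(o["orientation"]).as_matrix()[:,2].round(3))
E
```

```text
t: 9.15
position: [0.5642, -0.0401, 0.1295]
orientation: [-0.164, -2.824, -0.027]
wrist_force: [-0.1, -0.1, -1.3]
grip_width: 0.021
grip_force: 60.3
nut [288.1, 154.6] 54 [ 0.325 -0.159  0.018] tray -0.2221 -0.1502
nut [304.5, 163.2] 33 [ 0.331 -0.096  0.018] tray -0.2231 -0.0868
[-0.307  0.037 -0.951]
```

```bash
python3 - <<'E'
from h import *
delta((.5448,.4491,.17),39.5,-17.7)
E
```

```text
row [0.0846, 0.4836, -0.0153] [14.19, -0.26, -43.94]
```

```bash
python3 -m crank '[[0.002,0.010,0,0.3,0,-0.9,0.01],[0.004,0.024,-0.001,0.7,0,-2.2,0.01],[0.008,0.048,-0.002,1.4,0,-4.4,0.01],[0.014,0.077,-0.002,2.3,0,-7,0.01],[0.019,0.106,-0.003,3.1,0,-9.7,0.01],[0.024,0.135,-0.004,4,0,-12.3,0.01],[0.029,0.164,-0.005,4.8,0,-15,0.01],[0.034,0.193,-0.006,5.7,0,-17.6,0.01],[0.039,0.222,-0.007,6.5,0,-20.2,0.01],[0.044,0.251,-0.008,7.4,0,-22.9,0.01],[0.049,0.280,-0.009,8.2,0,-25.5,0.01],[0.054,0.310,-0.01,9.1,0,-28.1,0.01],[0.059,0.339,-0.011,9.9,0,-30.8,0.01],[0.064,0.368,-0.012,10.8,0,-33.4,0.01],[0.069,0.397,-0.013,11.6,0,-36,0.01],[0.074,0.426,-0.013,12.5,0,-38.7,0.01],[0.079,0.450,-0.014,13.2,0,-40.9,0.01],[0.082,0.469,-0.015,13.8,0,-42.6,0.01],[0.084,0.479,-0.015,14.1,0,-43.5,0.01],[0.0846,0.4836,-0.015,14.2,-0.3,-44,0.01]]'
python3 -m crank '[[0,0,0,0,0,0,0.01],[0,0,0,0,0,0,0.01]]'
python3 - <<'E'
from h import *
delta((.5448,.4491,.17),39.5,-17.7); delta((.5448,.4491,.135),39.5,0)
for n in("scene","top"):
    I=arm.grab_frame(n)[:,:,::-1]; cv2.imwrite(f"pics/{n}6.png",I)
    h=cv2.cvtColor(I,cv2.COLOR_BGR2HSV).astype(int); b,r=I[...,0].astype(int),I[...,2].astype(int)
    m=(r<120)&(r>b+15)&(h[...,1]>90)
    print(n,[x for x in blobs(m,8) if x[1]<200])
print(proj("top",(.52,.38,.17)),proj("scene",(.52,.38,.17)))
E
```

```text
t: 11.2
position: [0.5442, 0.4508, 0.1691]
orientation: [0.968, -2.678, 0.151]
wrist_force: [0.4, -0.3, -0.5]
grip_width: 0.0211
grip_force: 60.3
t: 11.4
position: [0.5455, 0.4476, 0.17]
orientation: [0.961, -2.681, 0.152]
wrist_force: [-0.4, -0.7, -2.2]
grip_width: 0.021
grip_force: 60.3
row [-0.0004, 0.0016, -0.0001] [-0.08, 0.02, -0.07]
row [-0.011, 0.0017, 0.0332] [-0.09, -17.68, -0.06]
scene [([545.5, 6.7], 34), ([131.5, 177.3], 113), ([446.4, 220.0], 47), ([508.0, 345.5], 32), ([536.5, 363.1], 12), ([549.5, 372.0], 12), ([489.7, 405.5], 87)]
top [([303.2, 149.2], 117), ([471.7, 184.1], 81), ([66.7, 234.8], 190), ([39.9, 248.2], 118)]
[ 69.61157687 231.99110296] [444.55663326 225.49498302]
```

```bash
python3 - <<'E'
from h import *
I=cv2.imread("pics/top6.png"); b,g,r=[I[...,i].astype(int) for i in range(3)]
print("tray-floor dark px blobs", [x for x in blobs((I.max(2)<110)&(np.indices(I.shape[:2])[1]>240)&(np.indices(I.shape[:2])[1]<345)&(np.indices(I.shape[:2])[0]>150)&(np.indices(I.shape[:2])[0]<280),10)])
for y in range(212,262,1):
    print("".join("W" if min(b[y,x],g[y,x],r[y,x])>120 else "n" if r[y,x]>b[y,x]+18 and r[y,x]>1.5*g[y,x] else "g" if g[y,x]>b[y,x]+12 else "." if I[y,x].max()<50 else "-" for x in range(22,105)))
E
```

```text
tray-floor dark px blobs [([241.2, 154.7], 13), ([332.1, 153.3], 26), ([342.0, 271.8], 13), ([262.0, 276.7], 58)]
.......---------..............--WWW---.............................................
.........-----------.........--WWWW-----...........................................
...........---------........-WWWWWWWW------........................................
.............-------......--WWWWW-WWWWWWWW---......................................
...............----......--WWWWW-WWWWWWWWWW----....................................
........................-WWWWW-WWWWWWWWWWWW-------.................................
......................--WWWWWWWWWWWWWWWWWWWW-------................................
.....................--WWWWWWWWWWWWWWWWWWWWW--------...............................
....................-WWWWWWWWWWWWWWWWWWWWWWWW--------..............................
..................--WWWWWWWWWWWWWWWWWWWWWWWWWW--------.............................
.................--WWWWWWWWWWWWWWWWWWWW---WWWW--------.............................
-...............-WWWWWWWWWWWWWWWWWWWWW-----WWWW--------.......
[... 2513 characters left out ...]
WWWWWWWWWWWWWWW------------W
---------WWWWW--------WWWWWWWWWWWWWWWWWWWWWWWWWWWWWWWWWWWWWWWWWWWWWWW------------WW
----------WWWWWWWW--WWWWWWWWWWWWWWWWWWWWWWWWWWWWWWWWWWWWWWWWWWWWWWWW-----------WWWW
W---------WWWWWWWWWWWWWWWWWWWWWWWWWWWWWWWWWWWWWWWWWWWWWWWWWWWWWWWW------------WWWWW
WW---------WWWWWWWWWWWWWWWWWWWWWWWWWWWWWWWWWWWWWWWWWWWWWWWWWWWWWW------------WWWWWW
WW----------WWWWWWWWWWWWWWWWWWWWWWWWWWWWWWWWWWWWWWWWWWWWWWWWWWWW-----------WWWWWWWW
WWW---------WWWWWWWWWWWWWWWWWWWWWWWWWWWWWWWWWWWWWWWWWWWWWWWWWW------------WWWWWWWWW
WWW----------WWWWWWWWWWWWWWWWWWWWWWWWWWWWWWWWWWWWWWWWWWWWWWWW------------WWWWWWWWWW
-WWW---------WWWWWWWWWWWWWWWWWWWWWWWWWWWWWWWWWWWWWWWWWWWWWWW------------WWWWWWWWWWW
```

The three nuts are in the scoop, at (36,246), (63,229) and (72,242) in the top view, and the tray is clear. Before lowering I'll check where the glass stands relative to the handle.

```bash
python3 - <<'E'
from h import *
print("glass base", onz("scene",(446,345),0), "top near",onz("top",(62,174),0),"rim tri",tri((42,163),(453,311)))
for z in(.05,.1): print("rim edge px right/low in top", onz("top",(60,180),z))
E
```

```text
glass base [0.66580103 0.48474616 0.        ] top near [0.65681813 0.48343388 0.        ] rim tri (array([0.66154097, 0.47532855, 0.09860428]), np.float64(0.00213603344942503))
rim edge px right/low in top [0.63501033 0.46237557 0.05      ]
rim edge px right/low in top [0.62692972 0.43769012 0.1       ]
```

```bash
python3 -m crank '[[-0.003,0,0.01,0,-2,0,0.01],[-0.006,0.001,0.02,0,-4,0,0.01],[-0.01,0.001,0.032,0,-6,0,0.01],[-0.013,0.001,0.042,0,-8,0,0.01],[-0.016,0.001,0.051,0,-10,0,0.01],[-0.018,0.001,0.057,0,-11,0,0.01],[-0.019,0.001,0.06,0,-12,0,0.01],[-0.019,0.001,0.06,0,-12,0,0.01]]'
python3 - <<'E'
from h import *
delta((.5448,.4491,.105),39.5,-5.7)
u=np.array([np.cos(np.radians(39.5)),np.sin(np.radians(39.5))])
for T in(10,20,30,40,46,52,58):
    c,s=np.cos(np.radians(T)),np.sin(np.radians(T)); rad=.586+.120*c-.026*s; print(T,end=" "); delta((*(rad*u),.079+.120*s+.026*c),39.5,T)
E
```

```text
t: 12.3
position: [0.5442, 0.4486, 0.107]
orientation: [1.03, -2.869, 0.052]
wrist_force: [0.4, -0.2, -0.4]
grip_width: 0.021
grip_force: 60.3
row [-0.001, -0.0, 0.0019] [-0.03, 0.02, -0.0]
10 row [0.0074, -0.0, -0.0178] [-0.03, -15.68, -0.0]
20 row [0.019, -0.0, -0.0358] [-0.03, -25.68, 0.0]
30 row [0.0336, -0.0001, -0.0515] [-0.03, -35.68, 0.0]
40 row [0.0507, -0.0001, -0.0644] [-0.03, -45.68, 0.01]
46 row [0.0619, -0.0001, -0.0706] [-0.03, -51.68, 0.01]
52 row [0.0737, -0.0001, -0.0757] [-0.03, -57.68, 0.01]
58 row [0.086, -0.0001, -0.0795] [-0.03, -63.68, 0.01]
```

```bash
python3 -m crank '[[0.002,0,-0.006,0,-5,0,0.01],[0.005,0,-0.012,0,-10,0,0.01],[0.007,0,-0.018,0,-15.7,0,0.01],[0.013,0,-0.027,0,-20.7,0,0.01],[0.019,0,-0.036,0,-25.7,0,0.01],[0.026,0,-0.044,0,-30.7,0,0.01],[0.034,0,-0.0515,0,-35.7,0,0.01],[0.042,0,-0.058,0,-40.7,0,0.01],[0.051,0,-0.064,0,-45.7,0,0.01],[0.062,0,-0.0705,0,-51.7,0,0.01],[0.074,0,-0.0755,0,-57.7,0,0.01],[0.086,0,-0.0795,0,-63.7,0,0.01],[0.086,0,-0.0795,0,-63.7,0,0.01],[0.086,0,-0.0795,0,-63.7,0,0.01],[0.086,0,-0.0795,0,-63.7,0,0.01],[0.086,0,-0.0795,0,-63.7,0,0.01]]'
cat >> h.py <<'E'
def brown(tag,box,n):
    I=arm.grab_frame(n)[:,:,::-1]; cv2.imwrite(f"pics/{n}{tag}.png",I); h=cv2.cvtColor(I,cv2.COLOR_BGR2HSV).astype(int); b,g,r=[I[...,i].astype(int) for i in range(3)]
    m=(r<130)&(r>b+18)&(r>1.5*g); print(n,[x for x in blobs(m,8) if box[0]<x[0][0]<box[1] and box[2]<x[0][1]<box[3]])
E
python3 - <<'E'
from h import *
o=arm.get_obs();B=R.from_rotvec(o["orientation"]).as_matrix(); print(o["q"].round(3),"tilt",np.degrees(np.arccos(-B[2,2])))
print("lip ctr",o["position"]+B@[.12,0,.026])
brown(7,(380,520,150,330),"scene"); brown(7,(10,200,200,330),"top")
E
```

```text
t: 13.9
position: [0.5055, 0.389, 0.1937]
orientation: [-0.712, 2.083, 0.327]
wrist_force: [0.4, -1.2, -0.4]
grip_width: 0.021
grip_force: 60.4
[-1.306 -0.186  0.515  2.381  1.771  0.204 -0.193] tilt 54.958552627438905
lip ctr [0.46951452 0.35749696 0.08062342]
scene [([434.1, 247.3], 38), ([444.1, 248.9], 46)]
top [([106.7, 262.0], 51), ([113.7, 280.9], 46), ([104.5, 284.8], 47)]
```

All three nuts show in the bowl in the top view, at (107,262), (114,281) and (105,285). I'll raise and level the scoop.

```bash
python3 - <<'E'
from h import *
o=arm.get_obs();p=o["position"]
delta(p+[0,0,.08],39.5,55); delta(p+[.04,.02,.08],39.5,10)
for uv in((106.7,262),(113.7,280.9),(104.5,284.8)): print((onz("top",uv,.018)[:2]-[.433,.357]).round(3))
E
```

```text
row [-0.0653, -0.0027, -0.0461] [-3.24, -0.26, 0.11]
row [-0.0905, -0.0108, -0.01] [-3.12, 44.73, -1.17]
[0.029 0.01 ]
[-0.011 -0.007]
[-0.02   0.012]
```

```bash
python3 -m crank '[[-0.01,0,-0.007,0,0,0,0.01],[-0.025,-0.001,-0.018,0,0,0,0.01],[-0.045,-0.002,-0.032,-1,0,0,0.01],[-0.065,-0.003,-0.046,-2,0,0,0.01],[-0.07,-0.005,-0.038,-3,8,0,0.01],[-0.075,-0.007,-0.03,-3,16,0,0.01],[-0.08,-0.009,-0.024,-3,24,0,0.01],[-0.085,-0.01,-0.018,-3,32,-1,0.01],[-0.09,-0.011,-0.01,-3,40,-1,0.01],[-0.0905,-0.011,-0.01,-3,45,-1,0.01],[-0.0905,-0.011,-0.01,-3,45,-1,0.01]]'
python3 - <<'E'
from h import *
delta((.6521,-.05,.20),-6.7,0)
E
```

```text
t: 15.1
position: [0.543, 0.4163, 0.274]
orientation: [-1.019, 2.804, 0.094]
wrist_force: [0.1, 0.1, -0.1]
grip_width: 0.0212
grip_force: 60.4
row [0.2249, -0.4279, 0.0342] [4.25, 9.03, 46.52]
```

```bash
python3 -m crank '[[0.009,-0.017,0.001,0.2,0.4,1.9,0.01],[0.027,-0.051,0.004,0.5,1.1,5.6,0.01],[0.045,-0.086,0.007,0.9,1.8,9.3,0.01],[0.063,-0.12,0.01,1.2,2.5,13,0.01],[0.081,-0.154,0.012,1.5,3.3,16.7,0.01],[0.099,-0.188,0.015,1.9,4,20.5,0.01],[0.117,-0.223,0.018,2.2,4.7,24.2,0.01],[0.135,-0.257,0.021,2.6,5.4,27.9,0.01],[0.153,-0.291,0.023,2.9,6.1,31.6,0.01],[0.171,-0.325,0.026,3.2,6.9,35.4,0.01],[0.189,-0.36,0.029,3.6,7.6,39.1,0.01],[0.207,-0.394,0.031,3.9,8.3,42.8,0.01],[0.218,-0.415,0.033,4.1,8.8,45.1,0.01],[0.225,-0.428,0.034,4.2,9,46.5,0.01],[0.225,-0.428,0.034,4.2,9,46.5,0.01],[0.225,-0.428,0.034,4.2,9,46.5,0.01]]'
python3 - <<'E'
from h import *
delta((.6521,-.05,.035),-6.7,0)
o=arm.get_obs()
E
```

```text
t: 16.7
position: [0.6482, -0.0583, 0.2014]
orientation: [0.201, 3.13, 0.001]
wrist_force: [-0.4, 0.3, -0.8]
grip_width: 0.021
grip_force: 60.3
row [-0.0019, 0.0086, 0.1665] [0.06, 0.3, -0.65]
```

```bash
python3 -m crank '[[0,0.002,0.01,0,0,0,0.01],[0,0.004,0.035,0,0,0,0.01],[0,0.006,0.06,0,0,0,0.01],[-0.001,0.008,0.085,0,0,0,0.01],[-0.001,0.008,0.11,0,0,0,0.01],[-0.001,0.008,0.13,0,0,0,0.01],[-0.001,0.008,0.145,0,0,-0.6,0.01],[-0.001,0.008,0.155,0,0,-0.6,0.01],[-0.001,0.008,0.162,0,0,-0.6,0.01],[-0.001,0.008,0.164,0,0,-0.6,0.01],[-0.001,0.008,0.164,0,0,-0.6,0.01]]'
python3 -m crank '[[0,0,0.002,0,0,0,0.01],[0,0,0.004,0,0,0,0.01],[0,0,0.005,0,0,0,0.01],[0,0,0.005,0,0,0,0.01]]'
```

```text
t: 17.8
position: [0.6513, -0.0507, 0.0376]
orientation: [0.184, 3.132, -0.003]
wrist_force: [-1.0, 0.8, 1.5]
grip_width: 0.0211
grip_force: 60.8
t: 18.2
position: [0.6511, -0.0511, 0.032]
orientation: [0.184, 3.132, -0.004]
wrist_force: [0.5, 0.4, 2.9]
grip_width: 0.0211
grip_force: 61.0
```

```bash
python3 -m crank '[[0,0,0.001,0,0,0,0.01],[0,0,0.002,0,0,0,0.01],[0,0,0.002,0,0,0,0.01]]'; python3 -m crank '[[0,0,0.001,0,0,0,0.01],[0,0,0.001,0,0,0,0.01]]'
python3 - <<'E'
from h import *
print(arm.get_obs()["moment"].round(2))
E
```

```text
t: 18.5
position: [0.651, -0.0509, 0.0298]
orientation: [0.184, 3.132, -0.004]
wrist_force: [1.0, -0.2, 4.2]
grip_width: 0.0209
grip_force: 61.1
t: 18.7
position: [0.6511, -0.051, 0.0295]
orientation: [0.184, 3.132, -0.004]
wrist_force: [-1.2, 0.8, 7.7]
grip_width: 0.0212
grip_force: 61.7
[ 0.1   0.46 -0.01]
```

```bash
python3 -m crank '[[0,0,-0.001,0,0,0,0.01],[0,0,-0.001,0,0,0,0.03],[0,0,-0.001,0,0,0,0.05],[0,0,-0.001,0,0,0,0.06],[0,0,-0.001,0,0,0,0.06],[0,0,-0.001,0,0,0,0.06],[0,0,-0.01,0,0,0,0.06],[0,0,-0.03,0,0,0,0.06],[0,0,-0.06,0,0,0,0.06],[0,0,-0.09,0,0,0,0.06],[0,0,-0.13,0,0,0,0.06],[0,0,-0.17,0,0,0,0.06],[0,0,-0.2,0,0,0,0.06],[0,-0.04,-0.2,0,0,0,0.06],[0,-0.08,-0.2,0,0,0,0.06],[0,-0.12,-0.2,0,0,0,0.06],[0,-0.16,-0.2,0,0,0,0.06],[0,-0.2,-0.2,0,0,0,0.06],[0,-0.22,-0.2,0,0,0,0.06],[0,-0.22,-0.2,0,0,0,0.06]]'
python3 - <<'E'
from h import *
brown(8,(10,400,140,330),"top"); brown(8,(380,520,150,330),"scene")
T=cv2.imread("pics/top8.png");S=cv2.imread("pics/scene8.png")
m=(T.min(2)>90).astype(np.uint8); L,lab,st,_=cv2.connectedComponentsWithStats(m); k=np.bincount(lab[255:300,85:125].ravel(),minlength=L)[1:].argmax()+1
h=cv2.convexHull(np.argwhere(lab==k)[:,::-1].astype(np.float32)); print("bowl",cv2.minEnclosingCircle(np.array([onz("top",p[0],.055)[:2] for p in h],np.float32)))
a=cv2.resize(T[130:320,40:370],(800,460),interpolation=cv2.INTER_CUBIC); 
b=cv2.resize(S[165:275,185:360],(400,251)); a=cv2.resize(a,(600,345)); c=np.zeros((600,620,3),np.uint8); c[:345,:600]=a; c[347:598,:400]=b; cv2.imwrite("pics/fin.png",c)
E
```

```text
t: 20.7
position: [0.622, -0.2745, 0.2317]
orientation: [0.196, 3.13, -0.009]
wrist_force: [0.1, 0.2, 0.7]
grip_width: 0.0597
grip_force: 0.0
top [([237.4, 182.5], 82), ([353.6, 199.8], 192), ([226.4, 259.1], 62), ([349.0, 255.5], 8), ([106.5, 262.0], 67), ([110.3, 283.4], 98), ([346.1, 279.5], 8), ([261.1, 284.5], 221), ([300.0, 291.5], 13), ([338.8, 298.2], 18)]
scene [([438.9, 246.4], 105)]
bowl ((0.43257683515548706, 0.3565109372138977), 0.07401867210865021)
```

View pics/fin.png

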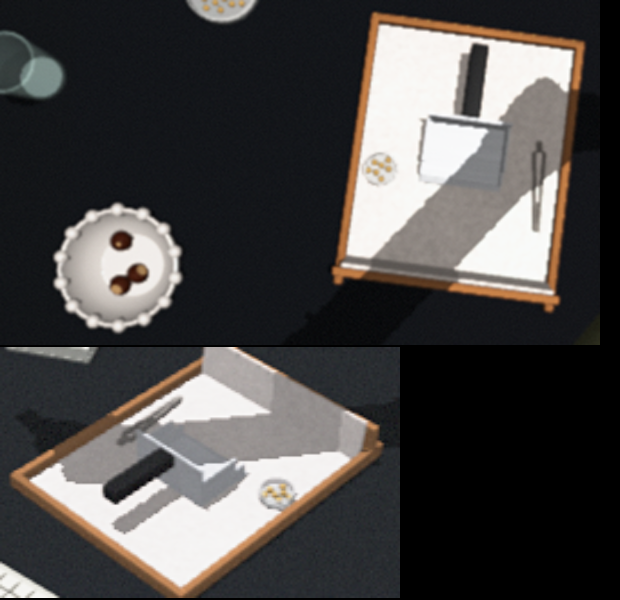

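The picture shows all three chestnuts in the beaded bowl at (121,240), (138,272) and (120,285). The bowl has not moved. The empty scoop stands flat on the tray floor at (463,150), with the gripper clear.

```bash
python3 -c "
from rig import arm
print(arm.finish_job())"
```

```text
the job is handed in; nothing more can be done
None
```

The job is handed in: all three chestnuts came up in one scoopful and are in the beaded bowl, which did not move, and the empty scoop stands on the tray floor, released, after about 21 s of the 56 s allowed.

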